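# Burnish the lane markings onto the model road

### The arm

A 6-joint arm with a two-finger parallel gripper is mounted at the origin on the work surface. World frame = base frame: x ahead of the robot, y to its left, z up, the work surface at z = 0. Lengths are in m, angles in degrees, forces in N, time in s.
With the tool pointing down it reaches from about 0.35 to 0.875 m from the base axis. Payload 4.2 kg.
Tool frame: the origin (TCP) lies midway between the tips of the shut fingers; the grasp point (between the pads) lies 19 mm behind it; z points along the fingers, y is the line along which they close (so a half turn about z gives the same grasp; the last joint's range is limited). The gripper opens to 87 mm and grips with 3 to 60 N. Pads are 19 mm wide; open, the fingers measure 117 mm over their backs; the gripper's body (75 mm by 190 mm) begins 51 mm behind the grasp point.
Start: joints at [84.947, 22.042, 0.453, 0, -68.411, -14.817], TCP at [0.212, 0.588, 0.201] pointing down, gripper open.
Joint ranges: [-179.83, 179.83], [-69.29, 118.12], [-61.27, 80.66], [-181.25, 117.63], [-171.15, -9.14], [-177.46, 177.46]. Speed limits (degrees/s): [159.86, 159.86, 180, 180, 180, 180].

### API

Orientations are given as a 3x3 rotation matrix whose columns are the frame's x, y, z axes.
In Python, from station import * gives the robot as it stands.
- The arm moves only by the tool move_arm, never from a script. Its argument "targets" is text: rows parted by semicolons, each of 4 numbers parted by spaces: the shift along the world's x, y, z in units of 25 mm (1.0 is 25 mm), then the turn about the world's z in units of 5 degrees (1.0 is 5 degrees). In form: tx ty tz spin; .... A call has 1 to 10 rows; each row shifts and turns the commanded pose from where the row before left it; what a row does not reach is not made up. A row lasts 1/12 s, in which the tool goes at most 41.7 mm and 7.16 degrees, less where a joint would pass 70% of its speed; a pose out of reach is approached as far as the arm can. A call is refused whole if a number of a shift passes 1 or a number of a turn 1, either way. A call with a gripper value outside its range is refused whole. "gripper" is the finger opening in mm, from 0 to 87, set as the call begins (left out, the last holds). The fingers move at their own pace and stop on an object; the grip force is fixed at half the most. Time passes only in rows, so rows that do not move let the fingers close. It gives the time, the measured TCP pose, the force, the opening and the grip force at its end, in the units of the state.
- sense(): the state, without advancing time (a new reading comes with each control period).
- capture(name): name is "scene" or "top"; returns a dict with "image" (480x640x3 uint8, blue, green, red), "fx", "fy", "cx", "cy" (pixels), "D" ([k1, k2, p1, p2, k3] as OpenCV has them; the pictures are not rectified), "world_from_camera" (4x4, takes a point from camera to world coordinates). Camera axes: x right, y up, looking along -z (the intrinsics and any distortion apply to the point x, -y, -z); pixel columns grow to the right and rows downward; lengths in m; the calibration is good to about 2 mm. A picture is of the moment at which its call begins. There is no depth.
- finish_job(): hands the job in; it is judged then, once.
The state is a dict: "time_s": time; "joints": joint angles; "joint_velocities": joint speeds; "effort": joint torques, N m; "tcp_pos": TCP position; "ee_rot": TCP orientation; "wrist_force": force on the tool from outside, world axes, zero at the start; "moment": the same for the moment, N m; "gripper_width": opening from 0.0 (shut) to 1.0 (fully open); "gripper_force": force on a finger pad.
Only numpy, scipy, OpenCV 4.12 (cv2) and the standard library are available. Lean on these libraries where they do the work, as an engineer would, in place of code of your own. Each camera call takes 0.05 s, during which the arm holds its last target. There are 200 camera calls.

### The job

Take the red-handled burnishing block from its wooden tray and bed down the markings on the model road in one stroke: set the block squarely across the yellow end of the road, flush with that end, press down with about 10 N, and sweep it along the road to finish flush with the blue end, keeping up the pressure all the way and never lifting off in between. Then set the block gently back flat in its tray, felt down, and let go. Leave the chess knight, the aluminium stand and the brown cliff alone.

Things in the scene. Friction and masses are not known exactly. Their poses are not given: they have to be found in the camera images.
- block: burnishing block, loose, about 250 g: felt-soled light wood base 60 (x) x 80 (y) x 18 mm high, with an upright red grip rib on top, 20 thick (x) x 70 long (y), from 16 to 58 mm above the sole, to be pinched from above across its 20 mm. Origin: centre of the felt sole (underside); z up. Half a turn about z makes no difference.
- road: dark grey plastic model road, 200 (x) x 80 (y) mm, flat top. Origin: centre of its top surface, 52 mm above the counter; x runs along the road from the yellow end band (at -x) to the blue one (at +x); z up. The block set flush with an end has its origin 70 mm from the road's middle. Sprung straight down: sinks from 3 N on, then 1 mm per N (7 mm is 10 N), hard stop at 14 mm.
- jig: fixed plywood base under the road, 230 (x) x 110 (y) x 18 mm, which carries the road on an aluminium bed of 210 x 90 mm on springs. Origin: centre of its underside; same axes as the road.
- tray: low open wooden tray, fixed, 130 (x) x 150 (y) x 14 mm high with 5 mm walls, in which the block starts. Origin: centre of its underside, on the counter; z up.
- tray_in (a point): centre of the tray's inner floor, 120 (x) x 140 (y) mm.
- knight: black ceramic chess knight, 95 mm tall, 48 mm base. Origin: centre of its underside.
- stand: aluminium miniature stand, 86 mm tall, 70 mm foot disc. Origin: centre of its underside.
- cliff: brown resin cliff edge, 80 x 190 mm, 85 mm tall. Origin: centre of its underside.
Things that resemble listed ones, but are neither listed nor needed, are in the scene too. Of the things shaped like the block, the wood one is meant. Several things have the shape of the stand; the one meant has the colours described above.

How it is judged (in metres and radians):
On the way, in this order (a step that is already met when the one before it is completed fails the run):
1. the block is pressed squarely across the yellow end of the road with more than 4 N (centre 55 to 100 mm from the road's middle, within 18 mm of its centre line, within 0.2 rad) (x of block in the frame of road between -0.1 and -0.055 m and y of block in the frame of road between -0.018 and 0.018 m and contact force between block and road above 4 N and angle between the x axis of block and the x axis of road, either way round below 0.2 rad), for 0.2 s.
2. it is swept, still pressed, through the first quarter (x of block in the frame of road between -0.047 and -0.02 m and y of block in the frame of road between -0.018 and 0.018 m and contact force between block and road above 4 N and angle between the x axis of block and the x axis of road, either way round below 0.2 rad), for 0.05 s.
3. it is swept, still pressed, through the middle (x of block in the frame of road between -0.015 and 0.015 m and y of block in the frame of road between -0.018 and 0.018 m and contact force between block and road above 4 N and angle between the x axis of block and the x axis of road, either way round below 0.2 rad), for 0.05 s.
4. it is swept, still pressed, through the last quarter (x of block in the frame of road between 0.02 and 0.047 m and y of block in the frame of road between -0.018 and 0.018 m and contact force between block and road above 4 N and angle between the x axis of block and the x axis of road, either way round below 0.2 rad), for 0.05 s.
5. it reaches the blue end, still pressed (centre 55 to 100 mm beyond the road's middle) (x of block in the frame of road between 0.055 and 0.1 m and y of block in the frame of road between -0.018 and 0.018 m and contact force between block and road above 4 N and angle between the x axis of block and the x axis of road, either way round below 0.2 rad), for 0.05 s.
At the end, for the whole second after the job is handed in: The block lies flat, felt down, at rest inside its tray (centre within 45 mm of the tray's centre, sole within 4 mm of the tray floor, tilt under 0.08 rad), and the knight, stand and cliff stand within 30 mm of where they were, upright (horizontal distance between block and tray_in below 0.045 m and z of block in the frame of tray_in between -0.004 and 0.004 m and angle between block's own z axis and vertical below 0.08 rad and linear speed of block below 0.02 m/s and distance of each of knight, stand, cliff from where it was at the start of the episode below 0.03 m and angle between each of knight, stand, cliff's own z axis and vertical below 0.2 rad); the robot touches nothing.
It fails at once if the block is pressed on the road with more than 25 N (contact force between block and road above 25 N).
It fails at once if the block loses contact (under 1 N) while low over the middle part of the road (centre within 45 mm of the middle, less than 30 mm above it) (x of block in the frame of road between -0.045 and 0.045 m and y of block in the frame of road between -0.04 and 0.04 m and z of block in the frame of road below 0.03 m and contact force between block and road below 1 N).
It fails at once if the block is dropped into the tray (reaches its floor at over 0.5 m/s, a fall of more than about 15 mm) (horizontal distance between block and tray_in below 0.08 m and z of block in the frame of tray_in below 0.01 m and linear speed of block above 0.5 m/s).
It fails at once if the knight, stand or cliff is tipped or pushed more than 30 mm (distance of any of knight, stand, cliff from where it was at the start of the episode above 0.03 m or angle between any of knight, stand, cliff's own z axis and vertical above 0.2 rad).
It also fails if it takes over 53 s, if anything falls off the work surface, if the arm or the gripper's body presses on something with over 40 N, if the wrist force passes 120 N, or if a joint passes its speed limit or range.

## Working session

There is one attempt and no reset: what is moved stays moved. The work goes in short steps, Python scripts to look and compute and a tool call to move; the robot and the scene stay as the last step left them, time stands still between calls to the robot, and variables do not carry over. Pictures are saved under pics/ and viewed, at most 10 in all, crops included, and the job is handed in when it is done.

Besides the shell and the picture viewer there is one more tool, called after ">>>" as name(argument=value, ...) on one line, values as JSON. move_arm: Moves the arm, as the interface text tells. Its arguments: {"type":"object","properties":{"targets":{"type":"string"},"gripper":{"type":"number"}},"required":["targets"]}

```bash
ls; mkdir -p pics; python3 - <<'E'
from station import *
import cv2,pickle
for n in("top","scene"):
    c=capture(n); cv2.imwrite(f"pics/{n}0.png",c["image"]); pickle.dump(c,open(f"{n}0.pkl","wb"))
    print(n,c["fx"],c["fy"],c["cx"],c["cy"],c["D"],c["world_from_camera"])
s=sense();print(s["time_s"],s["tcp_pos"],s["ee_rot"],s["wrist_force"])
E
```

```text
pics
top 617.2945916908549 617.2945916908549 340.5761126358169 243.0898957041858 [-0.18392426  0.          0.          0.          0.        ] [[ 0.02572504  0.98280565 -0.1828422   0.27775424]
 [-0.99964849  0.0241174  -0.01101102 -0.03208724]
 [-0.00641201  0.18306119  0.98308061  1.56923608]
 [ 0.          0.          0.          1.        ]]
scene 531.1621184918665 531.1621184918665 315.98618376807445 229.24161051398085 [-0.08108724  0.          0.          0.          0.        ] [[ 0.84479953 -0.45719047  0.27801194  0.93184526]
 [ 0.53494982  0.73323091 -0.41976317 -0.55474594]
 [-0.01193523  0.50333816  0.86400708  1.1809571 ]
 [ 0.          0.          0.          1.        ]]
0.1 [0.21219964 0.58726335 0.19957946] [[ 9.40412698e-01 -3.40034716e-01 -5.91009904e-04]
 [-3.40035222e-01 -9.40410873e-01 -1.85409496e-03]
 [ 7.46645155e-05  1.94457863e-03 -9.99998107e-01]] [ 0.22856503 -0.4717615  -0.59335504]
```

View pics/top0.png

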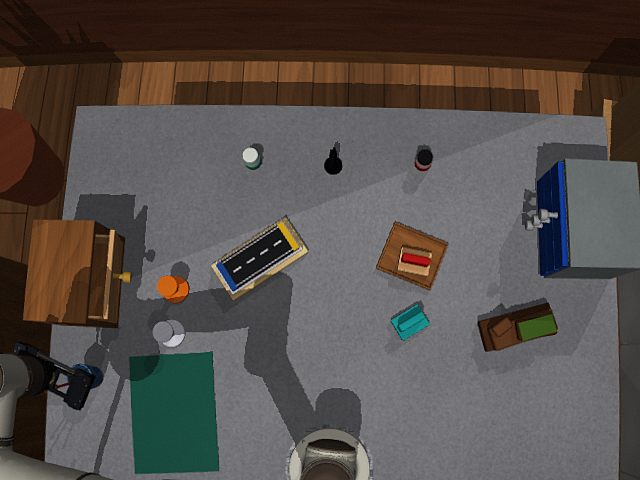

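View pics/scene0.png

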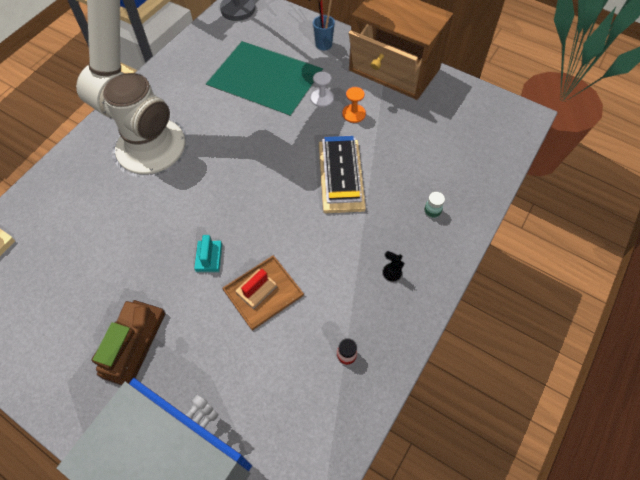

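The top view shows the road at about (260,256), with its yellow end at (290,235) and its blue end at (228,278). The tray is at (412,256) with the red rib at (415,260), the knight at (333,162), the aluminium stand at (170,333) and the cliff at (517,325). The scene view agrees.

```bash
cat > h.py <<'E'
import cv2,numpy as np,pickle
def ray(c,px,z):
    K=np.array([[c["fx"],0,c["cx"]],[0,c["fy"],c["cy"]],[0,0,1]])
    u=cv2.undistortPoints(np.array(px,float).reshape(-1,1,2),K,np.array(c["D"]))[:,0]
    d=np.c_[u[:,0],-u[:,1],-np.ones(len(u))]@c["world_from_camera"][:3,:3].T
    o=c["world_from_camera"][:3,3]
    return (o+d*((z-o[2])/d[:,2])[:,None])[:,:2]
def mask(im,lo,hi,box):
    h=cv2.cvtColor(im,cv2.COLOR_BGR2HSV); m=cv2.inRange(h,lo,hi); x0,y0,x1,y1=box
    k=np.zeros_like(m);k[y0:y1,x0:x1]=m[y0:y1,x0:x1]
    n,l,s,_=cv2.connectedComponentsWithStats(k)
    return np.uint8(l==1+np.argmax(s[1:,4]))*255
def rect(c,m,z):
    ys,xs=np.nonzero(m); p=ray(c,np.c_[xs,ys],z)
    (x,y),(w,h),a=cv2.minAreaRect((p*1000).astype(np.float32))
    if w<h:w,h,a=h,w,a+90
    return np.round([x,y,w,h,(a+90)%180-90],1),np.round(p.mean(0)*1000,1)
E
python3 - <<'E'
from h import *
T=pickle.load(open("top0.pkl","rb"));S=pickle.load(open("scene0.pkl","rb"))
for n,c,bb in(("top",T,dict(red=(370,215,455,295),road=(205,210,315,305),tray=(370,215,455,295))),("scene",S,dict(red=(215,250,310,330),road=(315,130,370,215),tray=(215,250,310,330)))):
    im=c["image"]
    for v in(120,200):
        print(n,"red",v,rect(c,mask(im,(0,200,v),(6,255,255),bb["red"]),.062))
    print(n,"yellow",rect(c,mask(im,(20,150,120),(30,255,255),bb["road"]),.052))
    print(n,"blue",rect(c,mask(im,(105,150,60),(125,255,255),bb["road"]),.052))
    print(n,"dark",rect(c,mask(im,(0,0,0),(180,120,60),bb["road"]),.052))
    print(n,"tray",rect(c,mask(im,(5,90,60),(17,255,255),bb["tray"]),.014))
im=T["image"]
a=cv2.resize(im[205:305,205:315],None,fx=4,fy=4,interpolation=cv2.INTER_CUBIC);b=cv2.resize(im[215:295,372:452],None,fx=4,fy=4,interpolation=cv2.INTER_CUBIC)
o=np.zeros((400,760,3),np.uint8);o[:,:440]=a;o[:320,440:]=b;cv2.imwrite("pics/crop.png",o)
E
```

```text
top red 120 (array([ 523.1, -203.7,   68.2,   18.2,   80.6]), array([ 523.3, -203.2]))Traceback (most recent call last):
  File "<stdin>", line 6, in <module>
  File "h.py", line 12, in mask
    return np.uint8(l==1+np.argmax(s[1:,4]))*255
                         ~~~~~~~~~^^^^^^^^^
    return _wrapfunc(a, 'argmax', axis=axis, out=out, **kwds)
    return bound(*args, **kwds)
ValueError: attempt to get argmax of an empty sequence
```

```bash
python3 - <<'E'
from h import *
T=pickle.load(open("top0.pkl","rb"));S=pickle.load(open("scene0.pkl","rb"))
im=T["image"]
a=cv2.resize(im[205:305,205:315],None,fx=4,fy=4,interpolation=cv2.INTER_CUBIC);b=cv2.resize(im[215:295,372:452],None,fx=4,fy=4,interpolation=cv2.INTER_CUBIC)
o=np.zeros((400,760,3),np.uint8);o[:,:440]=a;o[:320,440:]=b;cv2.imwrite("pics/crop.png",o)
for n,c,bb in(("top",T,dict(red=(370,215,455,295),road=(205,210,315,305),tray=(370,215,455,295))),("scene",S,dict(red=(215,250,310,330),road=(315,130,370,215),tray=(215,250,310,330)))):
    im=c["image"]
    for k,lo,hi,b,z in (("red",(0,200,120),(6,255,255),"red",.062),("red160",(0,200,160),(6,255,255),"red",.062),("yellow",(20,150,120),(30,255,255),"road",.052),("blue",(105,150,60),(125,255,255),"road",.052),("dark",(0,0,0),(180,120,60),"road",.052),("tray",(5,90,60),(17,255,255),"tray",.014)):
        try: print(n,k,rect(c,mask(im,lo,hi,bb[b]),z))
        except ValueError: print(n,k,"none")
E
```

```text
top red (array([ 523.1, -203.7,   68.2,   18.2,   80.6]), array([ 523.3, -203.2]))
top red160 (array([ 523.4, -202.6,   63.2,   13.3,   79.9]), array([ 523.4, -202.2]))
top yellow (array([575.9, 118.5,  79.8,  16. ,  35.3]), array([575.7, 118.1]))
top blue (array([469.9, 267.6,  78.6,  15. ,  35.4]), array([469.9, 267.6]))
top dark (array([522.4, 193.7, 165.9,  63.8, -54.7]), array([522. , 194.4]))
top tray (array([ 539.8, -198.6,  149.1,  131.6,   69. ]), array([ 540.8, -197.8]))
scene red (array([ 524.2, -204.5,   68.7,   17.8,   81.8]), array([ 523.9, -203.7]))
scene red160 (array([ 522.6, -203.3,   66.9,   14.3,   81.8]), array([ 522.5, -202.9]))
scene yellow (array([573.6, 119.9,  77. ,  18.5,  31.9]), array([573.1, 119.9]))
scene blue (array([467.1, 269.6,  74.1,  13.7,  34.7]), array([466.7, 269.5]))
scene dark (array([519.6, 195.9, 160.6,  58.8, -54.9]), array([520.7, 194.2]))
scene tray (array([ 539.5, -199.5,  149.7,  132.7,   68.9]), array([ 544.2, -201.7]))
```

View pics/crop.png

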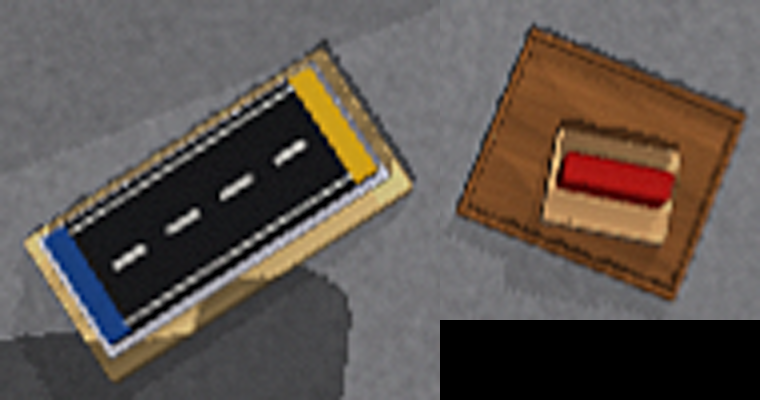

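The crop shows the road with its yellow end at the upper right, blue at the lower left, and the red rib on the wood block. Sizes check out: rib 68x18, tray 149x131, band spacing 183 mm.

- **Road:** centre (522,194), direction 125.3°.
- **Rib:** centre (523.5,-204), long axis about 81°.
- **Tray:** centre (540,-199).

I'm moving over the block now.

>>> move_arm(targets="0.39 -0.99 0 -0.5;0.39 -0.99 0 -0.5;0.39 -0.99 0 -0.5;0.39 -0.99 0 -0.5;0.39 -0.99 0 -0.5;0.39 -0.99 0 -0.5;0.39 -0.99 0 -0.5;0.39 -0.99 0 -0.5;0.39 -0.99 0 -0.5;0.39 -0.99 0 -0.5", gripper=60)

```text
time_s: 0.93
tcp_pos: [0.31, 0.3387, 0.2002]
ee_rot: [[0.707, -0.707, -0.0], [-0.707, -0.707, -0.001], [0.0, 0.001, -1.0]]
wrist_force: [1.2, 0.1, -0.4]
gripper_width: 0.69
gripper_force: 0.0
```

>>> move_arm(targets="0.39 -0.99 0 -0.5;0.39 -0.99 0 -0.5;0.39 -0.99 0 -0.5;0.39 -0.99 0 -0.5;0.39 -0.99 0 -0.5;0.39 -0.99 0 -0.5;0.39 -0.99 0 -0.5;0.39 -0.99 0 -0.5;0.39 -0.99 0 -0.5;0.39 -0.99 0 -0.5")

```text
time_s: 1.77
tcp_pos: [0.4073, 0.0914, 0.2004]
ee_rot: [[0.342, -0.94, -0.0], [-0.94, -0.342, -0.0], [-0.0, 0.0, -1.0]]
wrist_force: [0.5, -0.7, 0.4]
gripper_width: 0.693
gripper_force: 0.0
```

>>> move_arm(targets="0.39 -0.99 0 -0.5;0.39 -0.99 0 -0.5;0.39 -0.99 0 -0.5;0.39 -0.99 0 -0.5;0.39 -0.99 0 -0.5;0.39 -0.99 0 -0.5;0.39 -0.99 0 -0.5;0.39 -0.99 0 -0.5;0 0 0 0;0 0 0 0")

```text
time_s: 2.6
tcp_pos: [0.4851, -0.1062, 0.1997]
ee_rot: [[-0.0, -1.0, -0.002], [-1.0, 0.0, 0.0], [-0.0, 0.002, -1.0]]
wrist_force: [-0.7, 0.5, 0.5]
gripper_width: 0.687
gripper_force: 0.0
```

>>> move_arm(targets="0.385 -0.98 -0.5 -0.45;0.385 -0.98 -0.5 -0.45;0.385 -0.98 -0.5 -0.45;0.385 -0.98 -0.5 -0.45;0 0 -0.9 0;0 0 -0.9 0;0 0 -0.7 0;0 0 0 0")

```text
time_s: 3.27
tcp_pos: [0.5206, -0.2017, 0.0841]
ee_rot: [[-0.154, -0.988, -0.009], [-0.988, 0.154, 0.002], [-0.001, 0.009, -1.0]]
wrist_force: [-1.0, 0.6, 0.6]
gripper_width: 0.687
gripper_force: 0.0
```

```bash
python3 - <<'E'
from station import *
import cv2,numpy as np
a=capture("top")["image"][180:310,350:480];b=capture("scene")["image"][210:340,200:330]
cv2.imwrite("pics/g1.png",np.hstack([cv2.resize(i,(400,400),interpolation=cv2.INTER_CUBIC) for i in(a,b)]));print(sense()["tcp_pos"])
E
```

```text
[ 0.52374062 -0.2024981   0.0880616 ]
```

View pics/g1.png

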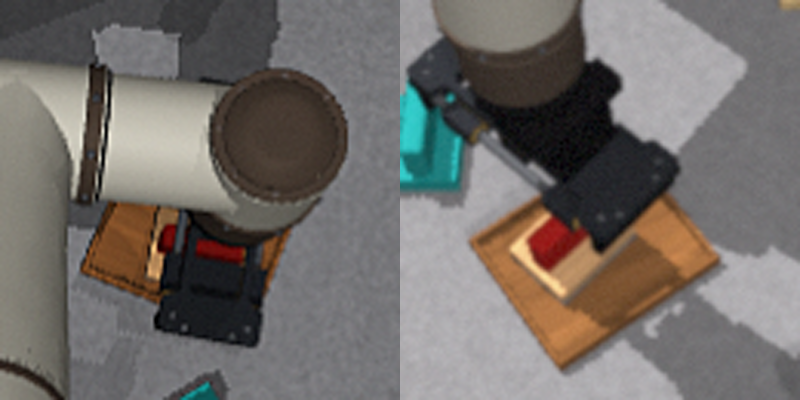

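The fingers straddle the red rib in both views, so I'm descending and gripping.

>>> move_arm(targets="0 -0.06 -0.6 0;0 0 -0.6 0;0 0 -0.6 0;0 0 -0.4 0;0 0 -0.2 0;0 0 0 0;0 0 0 0")

```text
time_s: 3.95
tcp_pos: [0.5247, -0.2047, 0.0289]
ee_rot: [[-0.154, -0.988, 0.002], [-0.988, 0.154, -0.0], [0.0, -0.002, -1.0]]
wrist_force: [0.2, -0.5, 0.2]
gripper_width: 0.686
gripper_force: 0.0
```

>>> move_arm(targets="0 0 0 0;0 0 0 0;0 0 0 0;0 0 0 0;0 0 0 0;0 0 0 0;0 0 0 0;0 0 0 0", gripper=0)

```text
time_s: 4.62
tcp_pos: [0.523, -0.2046, 0.028]
ee_rot: [[-0.154, -0.988, -0.002], [-0.988, 0.154, 0.0], [-0.0, 0.002, -1.0]]
wrist_force: [-1.9, -0.1, 1.5]
gripper_width: 0.222
gripper_force: 29.8
```

>>> move_arm(targets="0 0 0.3 0;0 0 0.6 0;0 0 0.9 0;0 0 0.9 0;0 0 0.9 0;0 0 0.6 0;0.11 0.97 0 -0.65;0.11 0.97 0 -0.65;0.11 0.97 0 -0.65;0.11 0.97 0 -0.65")

```text
time_s: 5.45
tcp_pos: [0.5345, -0.1067, 0.133]
ee_rot: [[-0.376, -0.927, -0.0], [-0.927, 0.376, 0.0], [-0.0, 0.001, -1.0]]
wrist_force: [0.5, -1.1, -2.9]
gripper_width: 0.227
gripper_force: 29.9
```

>>> move_arm(targets="0.11 0.97 0 -0.65;0.11 0.97 0 -0.65;0.11 0.97 0 -0.65;0.11 0.97 0 -0.65;0.11 0.97 0 -0.65;0.11 0.97 0 -0.65;0.11 0.97 0 -0.65;0.11 0.97 0 -0.65;0 0 0 0;0 0 0 0")

```text
time_s: 6.28
tcp_pos: [0.5566, 0.0874, 0.1327]
ee_rot: [[-0.74, -0.673, -0.001], [-0.673, 0.74, -0.0], [0.001, 0.001, -1.0]]
wrist_force: [-0.7, -0.8, -2.9]
gripper_width: 0.225
gripper_force: 29.9
```

>>> move_arm(targets="0.12 0.9 0 -0.7;0.12 0.8 0 -0.7;0 0.28 -0.4 0;0 0 -0.6 0;0 0 -0.5 0;0 0 -0.3 0;0 0 0 0;0 0 0 0")

```text
time_s: 6.95
tcp_pos: [0.5627, 0.1349, 0.0876]
ee_rot: [[-0.818, -0.575, -0.001], [-0.575, 0.818, -0.001], [0.001, -0.0, -1.0]]
wrist_force: [0.4, 0.1, -2.6]
gripper_width: 0.226
gripper_force: 29.9
```

```bash
python3 - <<'E'
from station import *
import cv2,numpy as np
a=capture("top")["image"][190:320,200:330];b=capture("scene")["image"][110:240,280:410]
cv2.imwrite("pics/g2.png",np.hstack([cv2.resize(i,(400,400),interpolation=cv2.INTER_CUBIC) for i in(a,b)]));s=sense();print(s["tcp_pos"],s["ee_rot"],s["wrist_force"],s["moment"])
E
```

```text
[0.5635424  0.13552599 0.08882284] [[-8.17840386e-01 -5.75443346e-01  1.43468866e-03]
 [-5.75443450e-01  8.17841483e-01  3.80268872e-04]
 [-1.39217110e-03 -5.14582952e-04 -9.99998899e-01]] [ 0.15089887 -0.91969263 -2.41666839] [ 0.04341119 -0.13657493  0.04836577]
```

View pics/g2.png

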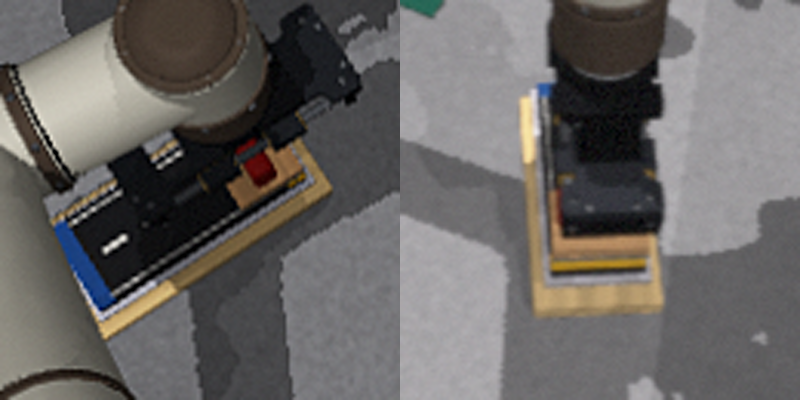

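The block hangs squarely over the yellow band in both views. In the road frame that is x about -71 mm. I'm lowering onto the road with force checks.

>>> move_arm(targets="0 0 -0.2 0;0 0 -0.2 0;0 0 -0.1 0;0 0 0 0;0 0 0 0")

```text
time_s: 7.47
tcp_pos: [0.5629, 0.1358, 0.0755]
ee_rot: [[-0.818, -0.576, -0.0], [-0.576, 0.818, -0.0], [0.0, -0.0, -1.0]]
wrist_force: [0.5, 0.0, -2.8]
gripper_width: 0.225
gripper_force: 29.9
```

>>> move_arm(targets="0 0 -0.08 0;0 0 -0.08 0;0 0 0 0;0 0 0 0")

```text
time_s: 7.8
tcp_pos: [0.5631, 0.1359, 0.0722]
ee_rot: [[-0.818, -0.576, 0.001], [-0.576, 0.818, 0.0], [-0.001, -0.0, -1.0]]
wrist_force: [-2.0, 1.0, 3.2]
gripper_width: 0.224
gripper_force: 29.9
```

>>> move_arm(targets="0 0 -0.08 0;0 0 -0.08 0;0 0 0 0;0 0 0 0;0 0 0 0")

```text
time_s: 8.22
tcp_pos: [0.5631, 0.1359, 0.0684]
ee_rot: [[-0.818, -0.576, 0.001], [-0.576, 0.818, 0.0], [-0.001, -0.0, -1.0]]
wrist_force: [-4.4, -0.2, 6.7]
gripper_width: 0.223
gripper_force: 30.0
```

>>> move_arm(targets="-0.07 0.1 -0.02 0;-0.14 0.195 0 0;-0.14 0.195 0 0;-0.14 0.195 0 0;-0.14 0.195 0 0;-0.14 0.195 0 0;-0.14 0.195 0 0;-0.14 0.195 0 0")

```text
time_s: 8.88
tcp_pos: [0.5399, 0.1724, 0.0691]
ee_rot: [[-0.817, -0.576, 0.007], [-0.577, 0.817, 0.0], [-0.006, -0.004, -1.0]]
wrist_force: [3.4, -4.7, 5.9]
gripper_width: 0.226
gripper_force: 29.9
```

>>> move_arm(targets="-0.14 0.195 -0.02 0;-0.14 0.195 -0.02 0;-0.14 0.195 0 0;-0.14 0.195 0 0;-0.14 0.195 0 0;-0.14 0.195 0 0;-0.14 0.195 0 0;-0.14 0.195 0 0")

```text
time_s: 9.55
tcp_pos: [0.5119, 0.2115, 0.0682]
ee_rot: [[-0.817, -0.577, 0.007], [-0.577, 0.817, 0.001], [-0.006, -0.003, -1.0]]
wrist_force: [4.0, -4.6, 6.7]
gripper_width: 0.224
gripper_force: 29.9
```

>>> move_arm(targets="-0.14 0.195 0 0;-0.14 0.195 0 0;-0.14 0.195 0 0;-0.14 0.195 0 0;-0.14 0.195 0 0;-0.14 0.195 0 0;-0.14 0.195 0 0;0 0 0 0;0 0 0 0;0 0 0 0")

```text
time_s: 10.38
tcp_pos: [0.4865, 0.2464, 0.0678]
ee_rot: [[-0.817, -0.577, 0.005], [-0.577, 0.817, 0.002], [-0.005, -0.001, -1.0]]
wrist_force: [-0.2, -1.6, 6.3]
gripper_width: 0.224
gripper_force: 29.9
```

>>> move_arm(targets="-0.08 0.11 0 0;-0.08 0.12 0 0;0 0 0 0;0 0 0 0;0 0 0 0;0 0 0 0")

```text
time_s: 10.88
tcp_pos: [0.4827, 0.2516, 0.0678]
ee_rot: [[-0.817, -0.576, 0.005], [-0.576, 0.817, 0.001], [-0.005, -0.002, -1.0]]
wrist_force: [1.4, -4.3, 6.9]
gripper_width: 0.225
gripper_force: 30.0
```

```bash
python3 - <<'E'
from station import *
import cv2,numpy as np
a=capture("top")["image"][190:320,200:330];b=capture("scene")["image"][110:240,280:410]
cv2.imwrite("pics/g3.png",np.hstack([cv2.resize(i,(400,400),interpolation=cv2.INTER_CUBIC) for i in(a,b)]));s=sense();print(s["tcp_pos"],s["wrist_force"])
E
```

```text
[0.48275822 0.25163591 0.06788083] [ 1.41143813 -3.61950129  7.52064367]
```

View pics/g3.png

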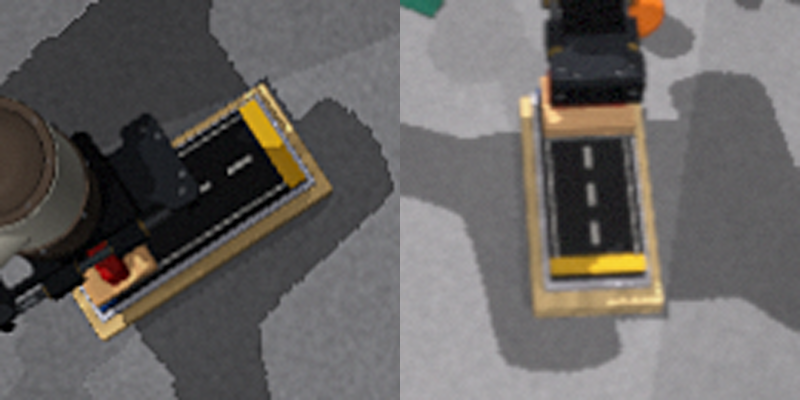

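The block sits flush at the blue end, x about +69.7 mm, still under about 10 N. Now I'm lifting it straight up and taking it back to the tray.

>>> move_arm(targets="0 0 0.2 0;0 0 0.5 0;0 0 0.9 0;0 0 0.9 0;0 0 0.7 0;0.11 -0.95 0 0.36;0.11 -0.95 0 0.36;0.11 -0.95 0 0.36;0.11 -0.95 0 0.36;0.11 -0.95 0 0.36")

```text
time_s: 11.82
tcp_pos: [0.493, 0.1316, 0.1449]
ee_rot: [[-0.717, -0.697, -0.002], [-0.697, 0.717, 0.0], [0.001, 0.002, -1.0]]
wrist_force: [0.8, 0.0, -3.6]
gripper_width: 0.225
gripper_force: 29.9
```

>>> move_arm(targets="0.11 -0.95 0 0.36;0.11 -0.95 0 0.36;0.11 -0.95 0 0.36;0.11 -0.95 0 0.36;0.11 -0.95 0 0.36;0.11 -0.95 0 0.36;0.11 -0.95 0 0.36;0.11 -0.95 0 0.36;0.11 -0.95 0 0.36;0.11 -0.95 0 0.36")

```text
time_s: 12.65
tcp_pos: [0.5207, -0.1057, 0.1448]
ee_rot: [[-0.467, -0.884, -0.002], [-0.884, 0.467, 0.001], [-0.0, 0.002, -1.0]]
wrist_force: [0.3, 0.7, -2.9]
gripper_width: 0.225
gripper_force: 29.9
```

>>> move_arm(targets="0.11 -0.95 0 0.36;0.11 -0.95 0 0.36;0.11 -0.95 0 0.36;0.11 -0.95 0 0.36;0 0 0 0;0 0 0 0")

```text
time_s: 13.15
tcp_pos: [0.5316, -0.2005, 0.1445]
ee_rot: [[-0.356, -0.935, -0.002], [-0.935, 0.356, 0.001], [-0.0, 0.003, -1.0]]
wrist_force: [-0.1, -0.5, -3.5]
gripper_width: 0.227
gripper_force: 30.0
```

>>> move_arm(targets="0.2 0 -0.5 0;0 0 -0.9 0;0 0 -0.9 0;0 0 -0.8 0;0 0 -0.6 0;0 0 -0.4 0;0 0 -0.2 0;0 0 -0.1 0;0 0 0 0;0 0 0 0")

```text
time_s: 13.98
tcp_pos: [0.5382, -0.1999, 0.0368]
ee_rot: [[-0.353, -0.936, 0.002], [-0.936, 0.353, -0.0], [-0.0, -0.002, -1.0]]
wrist_force: [0.5, 0.3, -2.6]
gripper_width: 0.229
gripper_force: 30.0
```

>>> move_arm(targets="0 0 -0.1 0;0 0 -0.05 0;0 0 -0.04 0;0 0 0 0;0 0 0 0")

```text
time_s: 14.4
tcp_pos: [0.5374, -0.2, 0.0314]
ee_rot: [[-0.353, -0.936, 0.0], [-0.936, 0.353, -0.0], [-0.0, -0.0, -1.0]]
wrist_force: [0.1, -0.2, -2.7]
gripper_width: 0.223
gripper_force: 30.0
```

>>> move_arm(targets="0 0 -0.05 0;0 0 -0.05 0;0 0 -0.02 0;0 0 0 0;0 0 0 0")

```text
time_s: 14.82
tcp_pos: [0.5374, -0.2, 0.0282]
ee_rot: [[-0.353, -0.936, -0.0], [-0.936, 0.353, 0.0], [0.0, 0.0, -1.0]]
wrist_force: [0.3, 0.6, -3.4]
gripper_width: 0.226
gripper_force: 30.0
```

>>> move_arm(targets="0 0 -0.04 0;0 0 0 0;0 0 0 0")

```text
time_s: 15.07
tcp_pos: [0.5374, -0.2002, 0.0279]
ee_rot: [[-0.353, -0.936, 0.0], [-0.936, 0.353, -0.0], [0.0, -0.0, -1.0]]
wrist_force: [-2.1, -0.9, 2.7]
gripper_width: 0.23
gripper_force: 30.0
```

The force has changed sign, so the block is seated on the tray floor. I'm releasing it.

>>> move_arm(targets="0 0 0 0;0 0 0 0;0 0 0 0;0 0 0 0;0 0 0 0;0 0 0 0", gripper=60)

```text
time_s: 15.57
tcp_pos: [0.5376, -0.1999, 0.0273]
ee_rot: [[-0.353, -0.936, 0.0], [-0.936, 0.353, -0.0], [-0.0, -0.0, -1.0]]
wrist_force: [-0.7, -0.9, -0.1]
gripper_width: 0.596
gripper_force: 0.0
```

>>> move_arm(targets="0 0 0.3 0;0 0 0.6 0;0 0 0.9 0;0 0 0.9 0;0 0 0.9 0;0 0.9 0.9 0;0 0.9 0.3 0;0 0.9 0 0;0 0.9 0 0;0 0.9 0 0")

```text
time_s: 16.4
tcp_pos: [0.5375, -0.0865, 0.1484]
ee_rot: [[-0.353, -0.936, 0.002], [-0.936, 0.353, 0.0], [-0.001, -0.001, -1.0]]
wrist_force: [1.0, 0.5, -0.2]
gripper_width: 0.684
gripper_force: 0.0
```

>>> move_arm(targets="0 0.9 0 0;0 0.9 0 0;0 0.9 0 0;0 0 0 0;0 0 0 0")

```text
time_s: 16.82
tcp_pos: [0.5375, -0.0191, 0.1479]
ee_rot: [[-0.351, -0.936, 0.001], [-0.936, 0.351, 0.0], [-0.0, -0.001, -1.0]]
wrist_force: [-0.1, 0.6, -1.1]
gripper_width: 0.692
gripper_force: 0.0
```

```bash
python3 - <<'E'
from station import *
from h import *
c=capture("top");d=capture("scene");S=sense()
for q,b in((c,(370,215,455,295)),(d,(215,250,310,330))): print(rect(q,mask(q["image"],(0,200,120),(6,255,255),b),.062))
cv2.imwrite("pics/end.png",np.hstack([cv2.resize(c["image"],(400,300)),cv2.resize(d["image"],(400,300))]));print(S["time_s"],S["wrist_force"])
E
```

```text
(array([ 538.3, -198.8,   66.3,   17.9,   69.2]), array([ 538.3, -198.4]))
(array([ 543.3, -202.1,   66.4,   28.4,   68.1]), array([ 540.6, -200.7]))
16.9167 [-0.29157719  0.0086266  -1.34178252]
```

View pics/end.png

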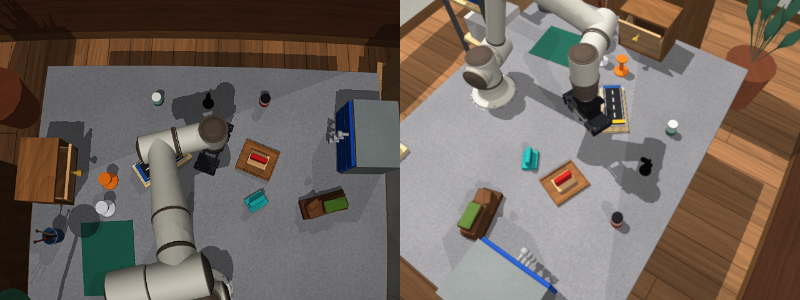

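The block lies flat and centred in the tray at about (538,-199) mm. The gripper is clear, and the knight, stand and cliff stand where they were.

```bash
python3 -c "
from station import *
print(finish_job())"
```

```text
the job is handed in; nothing more can be done
None
```

The block was swept along the road from the yellow end to the blue end at about 9–10 N, with no loss of contact in any force reading, then set flat back in its tray and released; the job is handed in and no verdict was shown.

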